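# Set the pusher of a hand syringe drive against the plunger: coarse knob, then fine

## Task

Get the hand syringe drive ready for a run: turn the large lower (coarse) knob clockwise until the pusher's pad stands about 5 mm short of the plunger's thumb rest, not touching it. Then, with the small upper (fine) knob alone, press by feel until the syringe is firmly against its stop and the pad bears on the plunger with about 20 N, never near the 40 N at which the plunger would move into the barrel. Let go, and leave the beaker, pot and vial where they stand.

Things in the scene. Friction and masses are not known exactly. Their poses are not given: they have to be found in the camera images.
- drive: hand syringe drive, fixed, base 112 x 360 mm: white gear housing (88 mm square, top at height 66 mm) with both knobs on it, two guide rods, pusher carriage, cradle with a level syringe, nozzle to +y. Origin on the worktop under the middle, z up; the pusher moves along the drive's +y. Knob axis upright at x 0, y -150 mm. Carriage and cradle reach 102 mm up and stay over 65 mm from the knob axis
- coarse_knob: coarse knob: black knurled disc, diameter 56 mm, 20 mm high. Origin in the middle of its underside (72 mm above the worktop, 5 mm above the dial plate), z up. Clockwise from above moves the pad forward 18 mm per rad; needs about 0.9 N m, stays where left; the fine knob spins along four times as fast. No fingers on this knob once the pad presses
- fine_knob: fine knob: knurled metal, diameter 26 mm, 22 mm high, coaxial. Origin in the middle of its underside (97 mm above the worktop, 5 mm above the coarse knob's top), z up. Clockwise from above moves the pad forward 4.5 mm per rad, the coarse knob creeping along. Needs 0.15 to 0.25 N m to turn freely, plus 0.0045 N m per newton at the pad (0.1 N m more at 20 N). Stays where left, under load too
- pad: round rubber-faced pad of the pusher, diameter 28 mm. Origin in the middle of its front face, which looks along the drive's +y, 78 mm above the worktop. The pad is sprung: once the syringe is against its stop, the force grows by 16 N per mm of travel, about 72 N per rad of the fine knob
- thumb_rest (a point): middle of the plunger's thumb rest (white disc, diameter 28 mm) on the side facing the pad, straight ahead of it: its distance from the pad's origin is the gap, 22 to 47 mm at the start. Touched, the whole syringe first slides in its cradle with only 2 to 3 N until its finger flange meets the slot's front wall: 0 to 6 mm, unknown, different each time. Only then does the force rise
- plunger (a joint): how far the plunger has been pushed into the barrel, m; 0 at the start and it must stay there. It begins to slide at 40 N
- beaker: small empty beaker, 48 x 55 mm, 60 mm high, standing under the syringe's nozzle, loose; origin in the middle of its underside. Not to be moved
- pot: sample pot with a wide white lid, 43 mm in diameter, 48 mm high, loose, in front of the drive; origin in the middle of its underside. Not to be moved
- vial: small vial with a dark cap, 17 mm in diameter, 46 mm high, loose, in front of the drive; origin in the middle of its underside. Not to be moved

How it is judged:
On the way, in this order (a step that is already met when the one before it is completed fails the run):
1. with the fingers on the coarse knob, the pad is brought within 10 mm of the thumb rest without touching it (contact force between the fingers and coarse_knob above 3 N and distance between pad and thumb_rest below 0.01 m and contact force between pad and anything else below 0.5 N), for 0.2 s.
2. with the fingers on the fine knob, the pad is pressed on the plunger with over 10 N (contact force between the fingers and fine_knob above 3 N and contact force between pad and anything else above 10 N), for 0.2 s.
At the end, for the whole second after the job is handed in: the pad bears on the plunger's thumb rest with 10 to 32 N and is at rest, the plunger has gone less than 1.5 mm into the barrel, and the beaker, the pot and the vial stand upright within 20 mm of where they were (contact force between pad and anything else between 10 and 32 N and distance between pad and thumb_rest below 0.0025 m and value of joint plunger below 0.0015 m and linear speed of pad below 0.005 m/s and distance of each of beaker, pot, vial from where it was at the start of the episode below 0.02 m and angle between each of beaker, pot, vial's own z axis and vertical below 0.2 rad); the robot touches nothing.
It fails at once if the pad presses on the plunger with over 32 N (contact force between pad and anything else above 32 N).
It fails at once if the plunger is pushed over 1.5 mm into the barrel (value of joint plunger above 0.0015 m).
It fails at once if the pad presses on the plunger while the fingers are on the coarse knob (contact force between the fingers and coarse_knob above 3 N and contact force between pad and anything else above 1 N).
It fails at once if the beaker, the pot or the vial is moved over 20 mm (distance of any of beaker, pot, vial from where it was at the start of the episode above 0.02 m).
It also fails if it takes over 72 s, if anything falls off the work surface, if the arm or the gripper's body presses on something with over 40 N, if the wrist force passes 120 N, or if a joint passes its speed limit or range.

## Robot

A 6-joint arm with a two-finger parallel gripper is mounted at the origin on a cart in front of the work surface, level with it; the furniture and walls round the work are solid. World frame = base frame: x ahead of the robot, y to its left, z up, the work surface at z = 0. Lengths are in m, angles in rad, forces in N, time in s.
With the tool pointing down it reaches from about 0.4 to 0.925 m from the base axis. Payload 3.4 kg.
Tool frame: the origin (TCP) lies at the very end of the fingers, on their centre line; the grasp point (between the pads) lies 19 mm behind it; z points along the fingers, y is the direction in which the jaws open and shut (so a half turn about z gives the same grasp; the last joint's range is limited). The gripper opens to 85 mm and grips with 20 to 120 N. Pads are 22 mm wide; open, the fingers measure 114 mm over their backs; the gripper's body (76 mm by 85 mm) begins 54 mm behind the grasp point. The pads swing forward as they close: fully open they stand 13 mm farther back than shut.
Start: joints at [-1.244, 0.307, 1.506, -0, 1.328, -0.073], TCP at [0.224, -0.529, 0.231] pointing down, gripper open.
Joint ranges: [-3.12, 3.12], [-1.05, 2.28], [0.14, 2.33], [-1.42, 4.57], [0.1, 2.73], [-2.68, 2.68]. Speed limits (rad/s): [2.57, 2.57, 3.14, 3.14, 3.14, 3.14].

## Interface

Orientations are given as a unit quaternion [w, x, y, z].
In Python, from bench import manip, capture, close_job gives the robot as it stands.
- The arm moves only by the shell command python3 -m creep 'ROWS' [FORCE]. ROWS is JSON, a list that holds one entry, the list of rows, each a list of 5 numbers: the gripper's target within -1 to 1 (fully open at 1, half-way at 0, shut at -1), then the shift along the tool's x, y, z in cm, then the turn about the tool's z in rad. In form: [[[gripper, tx, ty, tz, yaw], ...]]. A call has 1 to 12 rows; each row shifts and turns the pose as measured when the row begins, along the tool's axes as they then stand; what a row does not reach is not made up. A row lasts 1/8 s, in which the tool goes at most 62.5 mm and 10.7 degrees, less where a joint would pass 70% of its speed; a pose out of reach is approached as far as the arm can. A call is refused whole if a number of a shift passes 6.25 or a number of a turn 0.188, either way. A call with a gripper value outside its range is refused whole. The fingers move at their own pace and stop on an object; FORCE is the grip in N (left out, the last holds). Time passes only in rows, so rows that do not move let the fingers close. It gives the time, the measured TCP pose, the force and the opening at its end, in the units of the state.
- manip.get_state(): the state, without advancing time (a new reading comes with each control period).
- capture(name): name is "side" or "top"; returns a dict with "frame" (420x560x3 uint8, red, green, blue), "vertical_fov" (degrees; the focal length in pixels is half the picture's height over the tangent of half this angle, whatever the lens; pixels are square), "cx", "cy" (the principal point, pixels), "dist" ([k1, k2, p1, p2, k3] as OpenCV has them; the pictures are not rectified), "pose" (4x4, takes a point from camera to world coordinates). Camera axes: x right, y up, looking along -z (the intrinsics and any distortion apply to the point x, -y, -z); pixel columns grow to the right and rows downward; lengths in m; the calibration is good to about 2 mm. A picture is of the moment at which its call begins. There is no depth.
- close_job(): hands the job in, once; it reports no verdict.
The state is a dict: "clock": time; "joints": joint angles; "qvel": joint speeds; "effort": joint torques, N m; "position": TCP position; "eef_rot": TCP orientation; "force": force on the tool from outside, world axes, zero at the start; "ft_torque": the same for the moment, N m; "width": finger opening in m.
Only numpy, scipy, OpenCV 4.12 (cv2) and the standard library are available. Lean on these libraries where they do the work, as an engineer would, in place of code of your own. Each camera call takes 0.05 s, during which the arm holds its last target.

## Working session

There is one attempt and no reset: what is moved stays moved. The work goes in short steps, Python scripts to look and compute and a shell command to move; the robot and the scene stay as the last step left them, time stands still between calls to the robot, and variables do not carry over. Pictures are saved under pics/ and viewed, and the job is handed in when it is done.

```bash
ls; mkdir -p pics; python3 - <<'E'
from bench import manip, capture
import cv2
print(manip.get_state())
for n in("side","top"):
    c=capture(n); print(n,c["vertical_fov"],c["cx"],c["cy"],c["dist"],c["pose"])
    cv2.imwrite(f"pics/{n}0.png",c["frame"][:,:,::-1])
E
```

```text
pics
{'clock': 0.0, 'joints': array([-1.24349178e+00,  3.07560283e-01,  1.50770703e+00,  2.25485371e-05,
        1.32837122e+00, -7.34650132e-02]), 'qvel': array([-0.00224599,  0.0006424 , -0.00113097,  0.00177869,  0.00083699,
       -0.00161681]), 'effort': array([ 2.67264993e-03, -4.57548666e+01, -2.51918900e+01,  2.81259099e-04,
        1.34154657e-02,  1.29485414e-05]), 'position': array([ 0.22409857, -0.52876482,  0.23037562]), 'eef_rot': array([-1.01609916e-03,  9.79990090e-01,  1.99043658e-01, -1.18629487e-04]), 'force': array([-0.70565105,  0.02429726,  0.8434379 ]), 'ft_torque': array([ 0.04956972, -0.00035436, -0.04523147]), 'width': 0.08528050185988707}
side 52.41513409188125 280.65842694708806 211.43154476823122 [-0.08150109  0.          0.          0.          0.        ] [[ 0.98679467  0.09667069 -0.12996557  0.40501076]
 [-0.16025058  0.46585717 -0.87022804 -0.6360301 ]
 [-0.02358015  0.87956346  0.47519691  0.48594841]
 [ 0.          0.          0.          1.        ]]
top 45.64814394543262 289.7809967317162 208.20357616258795 [-0.09926328  0.          0.          0.          0.        ] [[ 0.00246496  0.99249977 -0.12222166  0.41906966]
 [-0.99997214  0.00330762  0.00669219  0.10059107]
 [ 0.00704626  0.12220175  0.99248027  1.13818124]
 [ 0.          0.          0.          1.        ]]
```

View pics/side0.png

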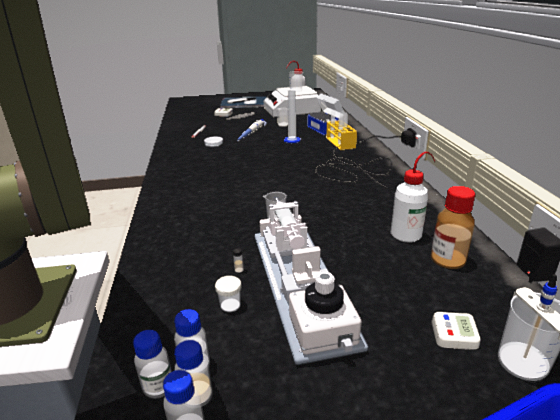

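View pics/top0.png

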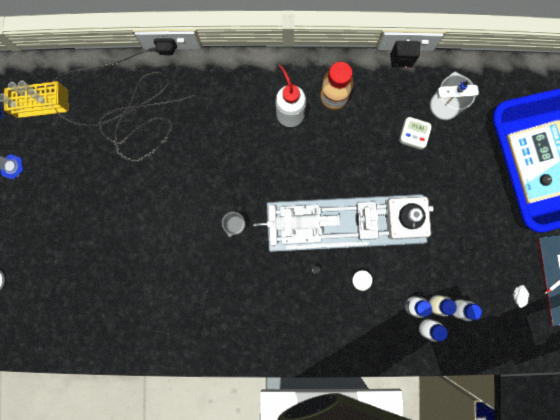

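The side view shows the housing and knobs at about (322,290), the pot at (229,293) and the vial at (239,261). The top view shows the knob at about (412,216), the carriage at about (369,220) and the beaker at (233,223). I'll enlarge both.

```bash
cat > h.py <<'E'
import numpy as np, cv2
from bench import capture, manip
def K(c):
    f=210/np.tan(np.radians(c["vertical_fov"])/2)
    return np.array([[f,0,c["cx"]],[0,f,c["cy"]],[0,0,1]])
def ray(c,u,v):
    p=cv2.undistortPoints(np.array([[[u,v]]],float),K(c),np.array(c["dist"]))[0,0]
    d=np.array(c["pose"])[:3,:3]@np.array([p[0],-p[1],-1]); return np.array(c["pose"])[:3,3],d
def at_z(c,u,v,z):
    o,d=ray(c,u,v); return o+d*(z-o[2])/d[2]
def proj(c,P):
    P=np.atleast_2d(P); T=np.array(c["pose"]); q=(P-T[:3,3])@T[:3,:3]; q=q*[1,-1,-1]
    return cv2.projectPoints(q,np.zeros(3),np.zeros(3),K(c),np.array(c["dist"]))[0][:,0]
def crop(c,x0,y0,w,h,s,name):
    im=c["frame"][y0:y0+h,x0:x0+w,::-1]
    cv2.imwrite(name,cv2.resize(im,None,fx=s,fy=s,interpolation=cv2.INTER_CUBIC))
E
python3 - <<'E'
from h import *
c=capture("top"); crop(c,250,180,200,100,4,"pics/t1.png")
c=capture("side"); crop(c,240,180,140,190,3,"pics/s1.png")
E
```

```text
(no output)
```

View pics/t1.png

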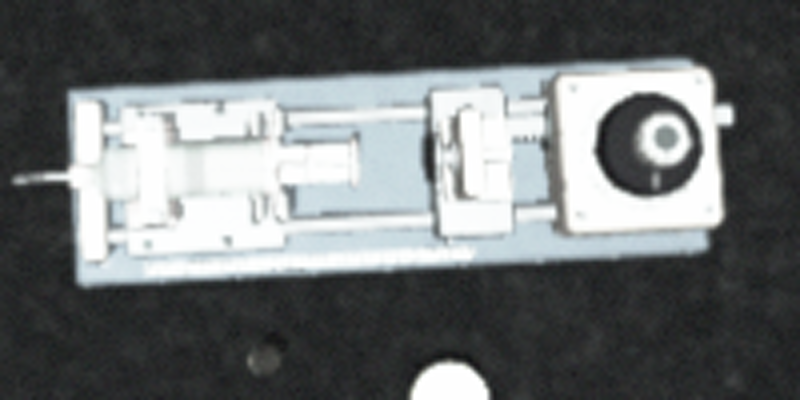

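View pics/s1.png

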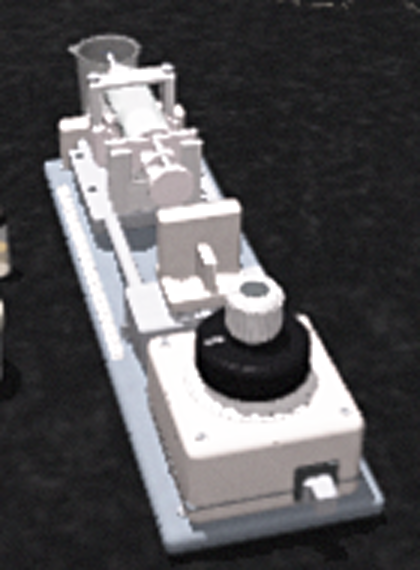

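```bash
python3 - <<'E'
from h import *
c=capture("top")
def T(x,y,z): return at_z(c,250+(x-1.5)/4,180+(y-1.5)/4,z)
for n,a in dict(coarse=(648,145,.092),fine=(666,138,.119),hA=(553,72,.066),hB=(715,68,.066),hC=(722,232,.066),hD=(556,234,.066),
  b1=(70,90,.01),b2=(78,287,.01),b3=(708,250,.01),thumb=(357,160,.078),pad=(430,157,.078)).items(): print(n,T(*a).round(4))
s=capture("side")
def S(x,y,z): return at_z(s,240+(x-1)/3,180+(y-1)/3,z).round(4)
print("s fine",S(254,289,.119),"coarse",S(253,345,.092), "thumb", S(171,181,.078))
# combine
E
```

```text
coarse [ 0.5323 -0.1654  0.092 ]
fine [ 0.5331 -0.1681  0.119 ]
hA [ 0.5751 -0.1207  0.066 ]
hB [ 0.5777 -0.2105  0.066 ]
hC [ 0.4877 -0.2116  0.066 ]
hD [ 0.4867 -0.1204  0.066 ]
b1 [0.5718 0.1447 0.01  ]
b2 [0.4597 0.1393 0.01  ]
b3 [ 0.4811 -0.2195  0.01  ]
thumb [ 0.5254 -0.0116  0.078 ]
pad [ 0.5271 -0.0508  0.078 ]
s fine [ 0.5351 -0.1658  0.119 ] coarse [ 0.5333 -0.1737  0.092 ] thumb [ 0.5274 -0.0009  0.078 ]
```

```bash
python3 -m creep '[[[1,5.3,-2.6,0,0],[1,5.3,-2.6,0,0],[1,5.3,-2.6,0,0],[1,5.3,-2.6,0,0],[1,5.3,-2.6,0,0],[1,5.3,-2.6,0,0],[1,5.3,-2.6,0,0],[1,0,0,0,0]]]' 120
```

```text
clock: 1.3
position: [0.5043, -0.211, 0.2308]
eef_rot: [0.002, 0.98, 0.197, 0.002]
force: [-1.0, -0.6, 0.1]
width: 0.0856
```

```bash
python3 -m creep '[[[1,0,0,0,-0.187],[1,0,0,0,-0.187],[1,0,0,0,-0.187],[1,0,0,0,-0.187],[1,0,0,0,-0.187],[1,0,0,0,-0.187],[1,0,0,0,-0.187],[1,0,0,0,-0.187],[1,0,0,0,-0.187],[1,0,0,0,-0.187],[1,0,0,0,0]]]'; python3 - <<'E'
from h import *
s=manip.get_state(); print(s["joints"].round(3),s["position"],s["eef_rot"])
c=capture("top"); crop(c,230,120,220,180,3,"pics/t2.png")
E
```

```text
clock: 2.68
position: [0.4951, -0.2202, 0.2297]
eef_rot: [-0.001, 0.423, 0.906, -0.004]
force: [0.4, 0.5, -0.6]
width: 0.0853
[-0.491  0.263  1.576 -0.009  1.304 -1.185] [ 0.49509461 -0.22020867  0.22971877] [-7.55315709e-04  4.23153433e-01  9.06048491e-01 -4.09054463e-03]
```

```bash
cat >> h.py <<'E'
from scipy.spatial.transform import Rotation as R
def to(p,s=None):
    s=s or manip.get_state(); w,x,y,z=s["eef_rot"]
    r=R.from_quat([x,y,z,w]); M=r.as_matrix()
    phi=np.arctan2(M[1,0],M[0,0])
    print("t",round(s["clock"],2),"pos",s["position"].round(4),"phi",round(phi,3),"q6",round(s["joints"][5],3),"tilt",np.round(M[:2,2],4),"shift cm",((np.array(p)-s["position"])@M*100).round(2),"F",s["force"].round(1),"Tz",s["ft_torque"].round(3),"w",round(s["width"],4))
E
python3 -c "
from h import *
to([.533,-.167,.15])"
```

```text
t 2.73 pos [ 0.4951 -0.2202  0.2297] phi 2.266 q6 -1.184 tilt [-0.0048 -0.0069] shift cm [1.67 6.38 7.92] F [-0.3 -0.3  1. ] Tz [-0.058 -0.041  0.027] w 0.0853
```

View pics/t2.png

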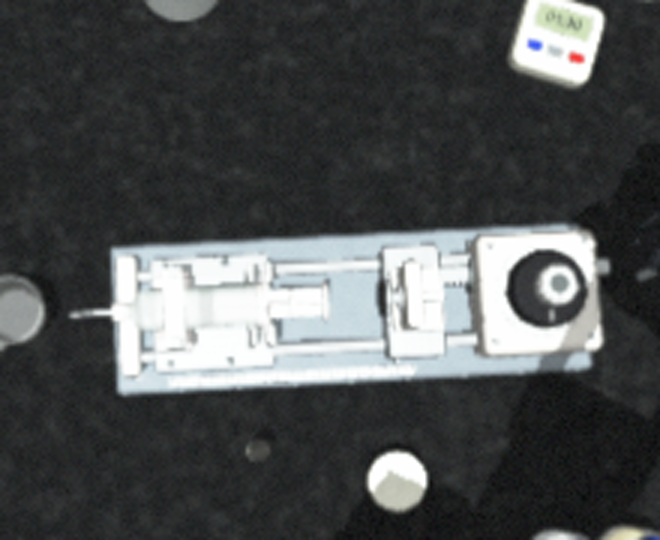

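Crop: the knob sits at about (547,288) with the fingers not over it yet, just a dark gripper and its shadow at the right. I'll move above it.

```bash
python3 -m creep '[[[1,0.6,2.2,2.6,0],[1,0.6,2.2,2.6,0],[1,0.5,2.0,2.6,0],[1,0,0,0,0],[1,0,0,0,0]]]'; python3 - <<'E'
from h import *
to([.533,-.167,.15])
c=capture("side"); crop(c,220,150,180,200,3,"pics/s3.png")
c=capture("top"); crop(c,300,120,200,150,4,"pics/t3.png")
E
```

```text
clock: 3.35
position: [0.5338, -0.1694, 0.1508]
eef_rot: [0.001, 0.432, 0.902, -0.005]
force: [-0.3, -0.5, -0.4]
width: 0.0854
t 3.35 pos [ 0.5338 -0.1694  0.1508] phi 2.248 q6 -1.048 tilt [-0.0026 -0.0102] shift cm [0.24 0.09 0.08] F [-0.3 -0.5 -0.4] Tz [-0.015 -0.011 -0.008] w 0.0854
```

View pics/s3.png

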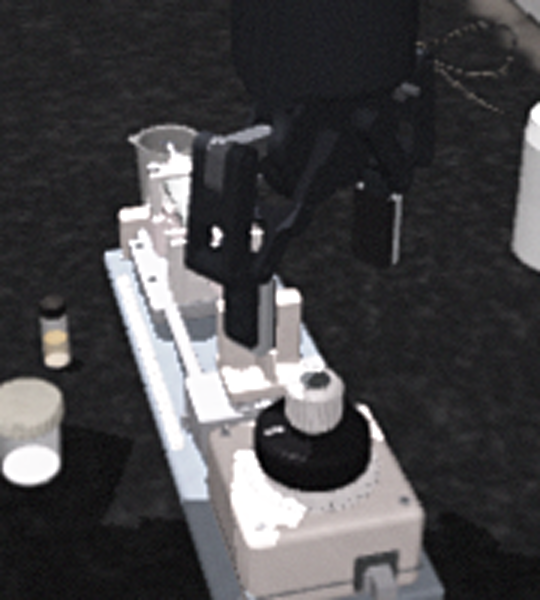

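View pics/t3.png

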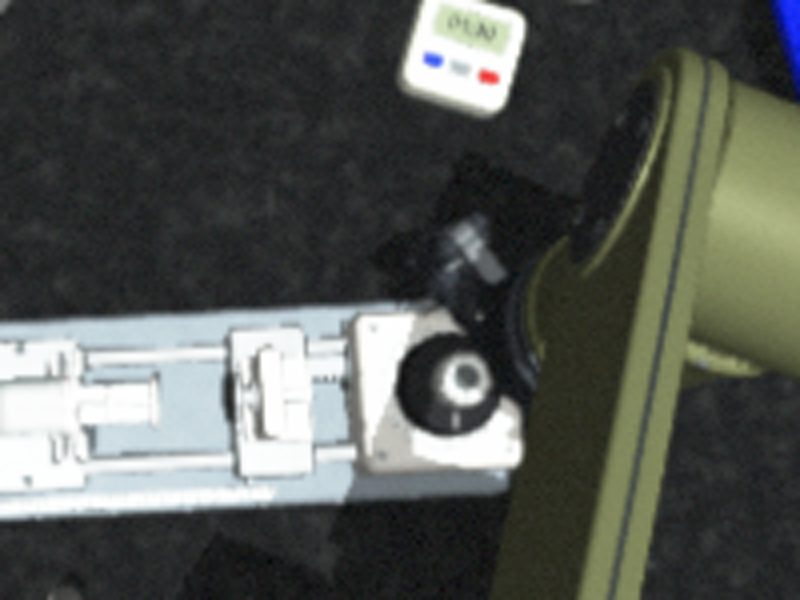

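The open fingers straddle the knob (side crop: fingertips at (245,340) and (380,260), knob top at (317,380)). I'll descend in two stages.

```bash
python3 -m creep '[[[1,0.25,0.1,2,0],[1,0,0,2,0],[1,0,0,1,0],[1,0,0,0,0]]]'; python3 -c "
from h import *
to([.533,-.167,.07])"
```

```text
clock: 3.95
position: [0.5349, -0.1711, 0.1046]
eef_rot: [0.006, 0.434, 0.901, -0.005]
force: [-0.0, 0.5, 0.6]
width: 0.0851
t 3.95 pos [ 0.5349 -0.1711  0.1046] phi 2.243 q6 -1.043 tilt [ 0.0062 -0.0142] shift cm [0.49 0.11 3.45] F [-0.   0.5  0.6] Tz [-0.022  0.011  0.016] w 0.0851
```

```bash
python3 -m creep '[[[1,0.3,0.1,1.3,0],[1,0.2,0,1.3,0],[1,0.1,0,0.8,0],[1,0,0,0,0]]]'; python3 - <<'E'
from h import *
to([.533,-.167,.07])
c=capture("side"); crop(c,220,150,180,200,3,"pics/s4.png")
E
```

```text
clock: 4.45
position: [0.5328, -0.1664, 0.0696]
eef_rot: [0.007, 0.434, 0.901, -0.005]
force: [-0.1, 0.2, 0.5]
width: 0.0855
t 4.45 pos [ 0.5328 -0.1664  0.0696] phi 2.243 q6 -1.035 tilt [ 0.0083 -0.015 ] shift cm [-0.06 -0.02 -0.04] F [-0.1  0.2  0.5] Tz [ 0.012  0.029 -0.011] w 0.0855
```

View pics/s4.png

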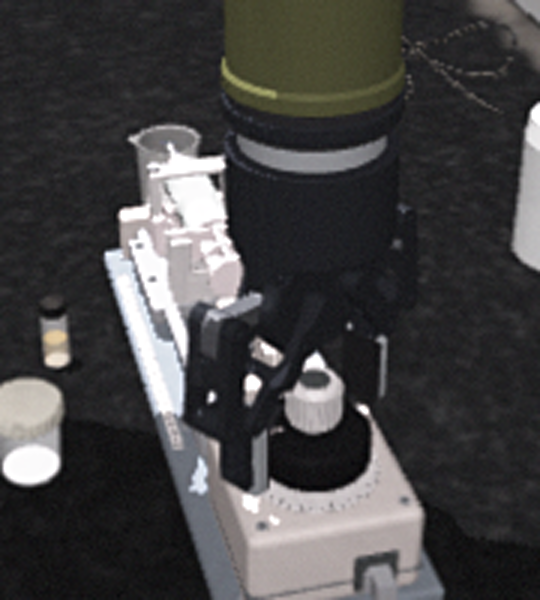

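```bash
python3 -m creep '[[[-1,0,0,0,0],[-1,0,0,0,0],[-1,0,0,0,0],[-1,0,0,0,0],[-1,0,0,0,0]]]' 100; python3 - <<'E'
from h import *
to([.533,-.167,.07])
c=capture("side"); crop(c,220,150,180,200,3,"pics/s5.png")
E
```

```text
clock: 5.12
position: [0.5345, -0.1659, 0.0715]
eef_rot: [0.009, 0.434, 0.901, -0.004]
force: [0.4, 0.1, -0.9]
width: 0.053
t 5.12 pos [ 0.5345 -0.1659  0.0715] phi 2.243 q6 -1.035 tilt [ 0.0121 -0.0146] shift cm [ 0.01 -0.18  0.15] F [ 0.4  0.1 -0.9] Tz [ 0.183 -0.079  0.08 ] w 0.053
```

View pics/s5.png

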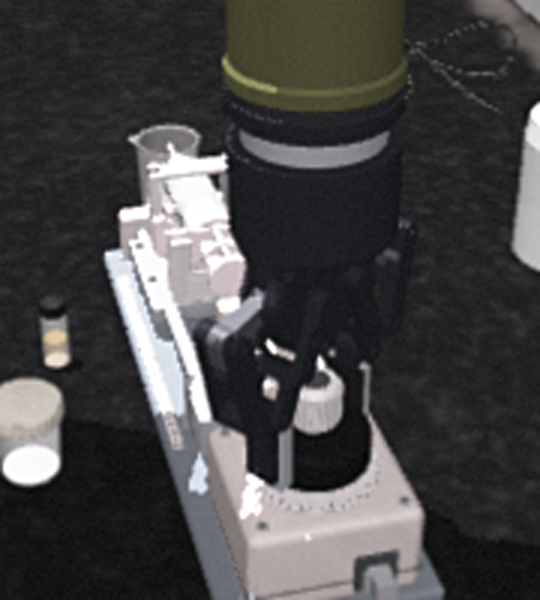

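```bash
python3 -m creep '[[[-1,0,0,0,0.15],[-1,0,0,0,0.15],[-1,0,0,0,0.15],[-1,0,0,0,0.15],[-1,0,0,0,0]]]'; python3 - <<'E'
from h import *
to([.533,-.167,.07])
c=capture("top"); crop(c,250,170,200,110,4,"pics/t6.png")
E
```

```text
clock: 5.8
position: [0.5352, -0.1656, 0.0715]
eef_rot: [0.01, 0.683, 0.73, -0.002]
force: [-0.2, 0.1, -0.3]
width: 0.053
t 5.8 pos [ 0.5352 -0.1656  0.0715] phi 1.637 q6 -0.426 tilt [ 0.0118 -0.0169] shift cm [-0.12 -0.23  0.15] F [-0.2  0.1 -0.3] Tz [-0.09   0.307 -0.461] w 0.053
```

View pics/t6.png

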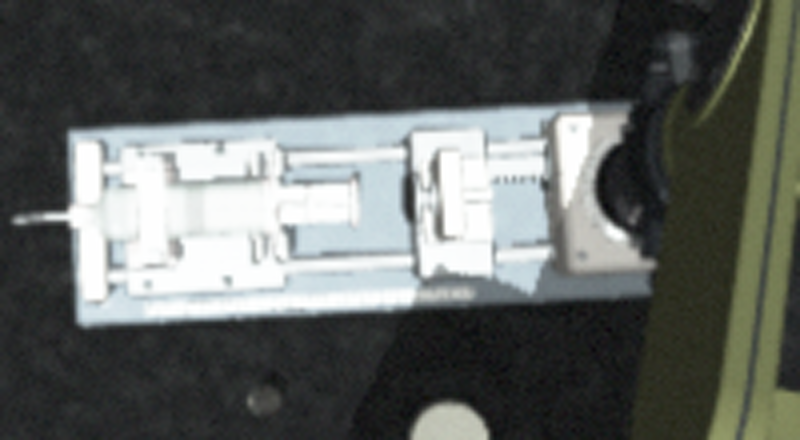

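The carriage edge moved from 432 to 412 in the crop, about 10.8 mm, which matches 0.606 rad × 18. I'll measure the gap more closely.

```bash
python3 - <<'E'
from h import *
c=capture("top"); crop(c,325,195,50,50,12,"pics/t7.png")
g=c["frame"].mean(2)
for r in range(205,226,2): print(r,g[r,334:360].astype(int))
E
```

```text
205 [212 209 210 211 212 214 214 215 216 212 206 202 204 202 190 186 140 101
 141 233 248 250 249 249 249 248]
207 [192 196 201 204 207 221 222 224 229 228 229 232 234 236 236 237 236 168
 133 223 247 250 250 248 238 191]
209 [250 249 248 247 246 245 243 242 239 236 233 229 230 228 229 229 224 160
 124 219 247 246 249 239 164 156]
211 [184 196 193 193 191 203 214 214 212 212 209 212 211 212 215 214 206 139
 113 210 234 244 249 178 112 137]
213 [211 212 210 200 156 144 195 213 211 213 213 212 215 213 214 212 198 124
  82 133 175 221 250 189 120 134]
215 [177 176 179 184 215 171 198 214 215 213 213 214 214 214 214 208 149  72
  51 125 186 200 249 201 145 138]
217 [253 253 253 238 249 207 200 216 214 215 215 215 215 214 214 208 146  71
  45 106 219 189 189 159 212 171]
219 [254 254 253 242 250 223 212 215 215 215 214 214 215 216 215 209 145  73
  49 102 236 242 243 230 245 198]
221 [245 246 249 240 250 238 219 216 214 215 213 213 214 212 214 212 147  71
  47 101 226 206 219 193 207 167]
223 [254 254 253 241 250 238 219 215 214 214 214 212 212 213 213 213 186 105
  48  88 201 202 247 240 185 133]
225 [239 230 228 213 238 224 216 215 217 215 214 213 212 214 214 215 212 172
 107 100 174 201 245 252 183 112]
```

View pics/t7.png

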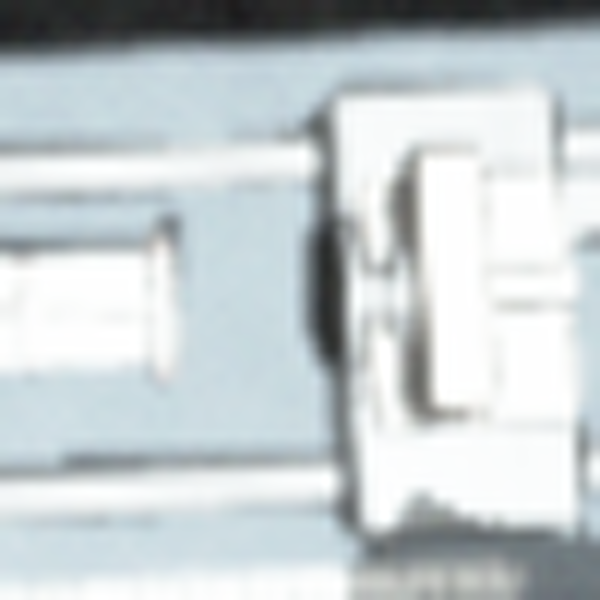

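```bash
python3 - <<'E'
from h import *
c=capture("top")
a=at_z(c,339.3,220,.092); print(a)
for z in(.064,.067,.078,.092):
    p=at_z(c,350.1,219,z); print(z,p,a[1]-p[1])
s=capture("side"); crop(s,260,220,90,70,8,"pics/s7.png")
E
```

```text
[ 0.52317387 -0.01101418  0.092     ]
0.064 [ 0.52820092 -0.03750789  0.064     ] 0.02649370707968607
0.067 [ 0.52789613 -0.0371222   0.067     ] 0.026108020897645856
0.078 [ 0.52677859 -0.03570802  0.078     ] 0.024693838230164966
0.092 [ 0.52535626 -0.03390815  0.092     ] 0.022893969380643864
```

View pics/s7.png

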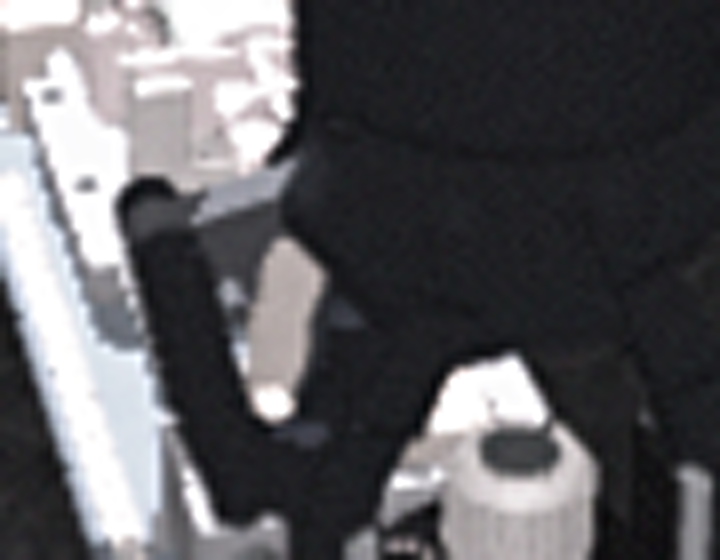

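```bash
python3 -m creep '[[[-1,0,0,0,0.15],[-1,0,0,0,0.15],[-1,0,0,0,0.15],[-1,0,0,0,0.15],[-1,0,0,0,0.15],[-1,0,0,0,0]]]'; python3 - <<'E'
from h import *
to([.533,-.167,.07])
c=capture("top"); crop(c,325,195,50,50,12,"pics/t8.png")
g=c["frame"].mean(2)
for r in range(213,224,2): print(r,g[r,334:360].astype(int))
E
```

```text
clock: 6.75
position: [0.5362, -0.1659, 0.0715]
eef_rot: [0.011, 0.903, 0.43, 0.001]
force: [1.6, -0.8, 0.7]
width: 0.0528
t 6.75 pos [ 0.5362 -0.1659  0.0715] phi 0.89 q6 0.325 tilt [ 0.0118 -0.0194] shift cm [-0.29 -0.18  0.15] F [ 1.6 -0.8  0.7] Tz [ 0.362  0.608 -0.572] w 0.0528
213 [211 211 209 198 155 142 195 212 213 210 196 126  90 138 182 242 244 172
 120 172 250 254 254 253 251 253]
215 [179 177 174 186 216 173 198 212 214 207 132  61  76 170 178 228 241 177
 124 151 247 253 254 254 250 244]
217 [254 253 253 236 248 210 202 215 216 208 130  58  63 156 205 193 169 164
 170 151 244 253 254 254 251 213]
219 [254 254 253 242 250 224 211 216 215 210 129  59  62 141 232 244 243 224
 242 190 244 253 254 254 252 222]
221 [246 247 249 240 251 237 219 217 214 206 135  61  51 120 232 226 219 203
 226 174 239 253 254 254 253 221]
223 [254 254 253 241 250 236 219 216 214 209 150  78  49 103 209 200 246 206
 156 143 227 252 254 254 253 240]
```

View pics/t8.png

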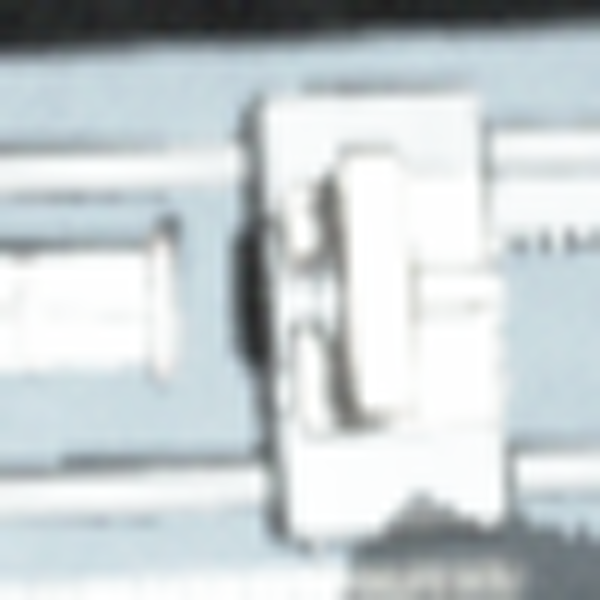

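```bash
python3 - <<'E'
from h import *
im=cv2.imread("pics/side0.png"); cv2.imwrite("pics/z.png",cv2.resize(im[215:275,270:330],None,fx=10,fy=10,interpolation=cv2.INTER_CUBIC))
s=capture("side");t=capture("top")
u=np.array([-.0595,.998,0]); x=np.array([.998,.0595,0])
th=np.array([.5235,-.0115,.078])
a=np.arange(0,2*np.pi,np.pi/4)
P=th+.014*(np.outer(np.cos(a),x)+np.outer(np.sin(a),[0,0,1]))
print(((proj(s,P)-[270,215]+.5)*10).round(0).tolist())
print(proj(t,P).round(1).tolist())
E
```

```text
[[338.0, 278.0], [316.0, 234.0], [261.0, 221.0], [206.0, 249.0], [184.0, 300.0], [208.0, 344.0], [262.0, 355.0], [316.0, 328.0]]
[[338.4, 214.0], [339.0, 215.4], [339.5, 219.8], [339.6, 224.7], [339.3, 227.0], [338.7, 225.5], [338.2, 221.1], [338.0, 216.4]]
```

View pics/z.png

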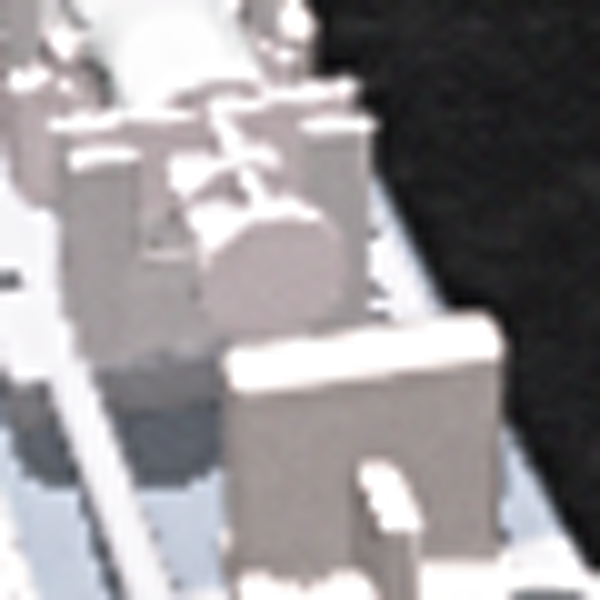

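```bash
python3 -m creep '[[[-1,0,0,0,0.12],[-1,0,0,0,0.12],[-1,0,0,0,0.12],[-1,0,0,0,0]]]'; python3 - <<'E'
from h import *
to([.533,-.167,.07])
c=capture("top"); crop(c,325,195,50,50,12,"pics/t9.png")
g=c["frame"].mean(2)
for r in range(213,224,2): print(r,g[r,334:350].astype(int))
E
```

```text
clock: 7.4
position: [0.5366, -0.1663, 0.0715]
eef_rot: [0.012, 0.964, 0.265, 0.003]
force: [0.8, -1.8, -0.4]
width: 0.0533
t 7.4 pos [ 0.5366 -0.1663  0.0715] phi 0.537 q6 0.679 tilt [ 0.0122 -0.0207] shift cm [-0.34 -0.12  0.15] F [ 0.8 -1.8 -0.4] Tz [ 0.706  0.513 -0.302] w 0.0533
213 [210 209 210 202 159 145 196 193 137 108 191 214 239 243 179 123]
215 [175 179 179 188 217 173 190 133  65  75 166 177 213 246 200 134]
217 [253 253 253 238 249 209 194 129  58  68 161 202 200 222 184 169]
219 [254 254 253 242 250 225 202 133  58  58 139 232 244 243 214 239]
221 [246 246 249 241 251 237 214 153  76  53 121 234 232 233 209 228]
223 [254 254 253 241 250 238 214 163  85  53 107 212 214 247 215 174]
```

View pics/t9.png

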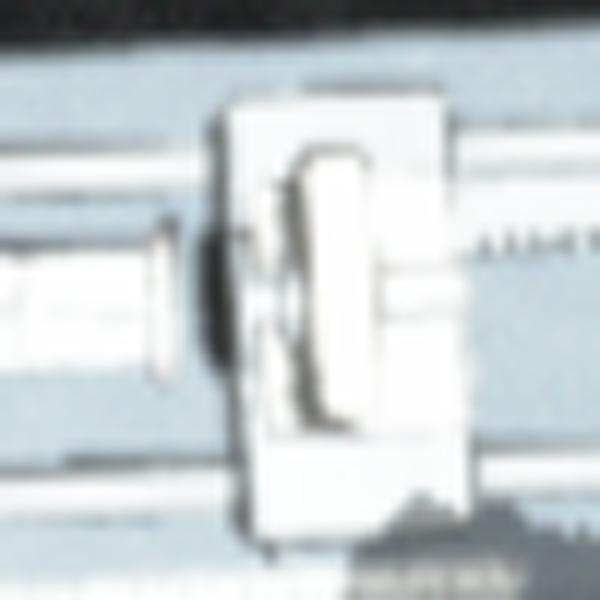

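```bash
python3 -m creep '[[[-1,0,0,0,0.06],[-1,0,0,0,0],[-1,0,0,0,0]]]'; python3 - <<'E'
from h import *
to([.533,-.167,.07])
c=capture("top"); crop(c,325,195,50,50,12,"pics/t10.png")
g=c["frame"].mean(2)
for r in range(213,224,2): print(r,g[r,334:350].astype(int))
c=capture("side"); crop(c,220,180,120,90,6,"pics/s10.png")
E
```

```text
clock: 7.82
position: [0.5366, -0.1663, 0.0715]
eef_rot: [0.011, 0.971, 0.24, 0.004]
force: [1.9, -1.0, -0.7]
width: 0.0527
t 7.83 pos [ 0.5366 -0.1663  0.0715] phi 0.484 q6 0.731 tilt [ 0.0125 -0.0204] shift cm [-0.35 -0.11  0.15] F [ 1.9 -1.  -0.7] Tz [ 0.747  0.399 -0.021] w 0.0527
213 [212 211 211 200 156 142 195 190 124 125 199 198 248 233 153 134]
215 [177 179 181 185 216 172 188 120  59  96 175 190 247 235 168 138]
217 [253 254 253 238 248 204 159  94  48  89 213 195 229 201 195 173]
219 [254 254 253 242 250 223 179 104  50 103 233 226 239 243 230 209]
221 [245 246 249 240 251 237 212 122  46  85 198 214 225 226 210 182]
223 [254 254 253 242 250 238 213 134  60  78 175 200 191 227 195 149]
```

View pics/s10.png

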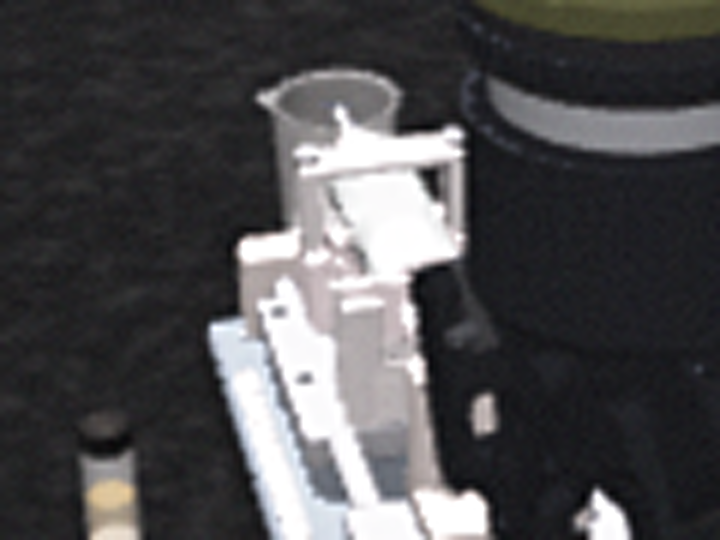

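The side view is mostly blocked by the gripper; the vial and beaker stand as before. The gap is about 4-6 mm, so I'll release and lift.

```bash
python3 -m creep '[[[1,0,0,0,0],[1,0,0,0,0],[1,0,0,0,0],[1,0,0,0,0]]]'; python3 -c "
from h import *
to([.533,-.167,.14])"
```

```text
clock: 8.43
position: [0.5367, -0.1668, 0.0719]
eef_rot: [0.012, 0.971, 0.24, 0.004]
force: [-0.1, -0.1, 0.1]
width: 0.0855
t 8.43 pos [ 0.5367 -0.1668  0.0719] phi 0.485 q6 0.731 tilt [ 0.0135 -0.0216] shift cm [-0.33  0.02 -6.81] F [-0.1 -0.1  0.1] Tz [ 0.078  0.032 -0.043] w 0.0855
```

```bash
python3 -m creep '[[[1,0,0,-2.3,0],[1,0,0,-2.3,0],[1,0,0,-2.3,0],[1,0,0,0,-0.187],[1,0,0,0,-0.187],[1,0,0,0,-0.187],[1,0,0,0,-0.187],[1,0,0,0,-0.187],[1,0,0,0,-0.187],[1,0,0,0,-0.187],[1,0,0,0,-0.187],[1,0,0,0,-0.187]]]';python3 -m creep '[[[1,0,0,0,-0.187],[1,0,0,0,-0.187],[1,0,0,0,-0.187],[1,0,0,0,-0.187],[1,0,0,0,-0.187],[1,0,0,0,-0.187],[1,0,0,0,0],[1,0,0,0,0]]]'; python3 - <<'E'
from h import *
to([.5355,-.167,.13])
c=capture("top"); crop(c,310,175,120,90,6,"pics/t11.png")
E
```

```text
clock: 9.93
position: [0.5353, -0.165, 0.1445]
eef_rot: [0.012, 0.463, 0.886, -0.007]
force: [-0.7, -0.2, -0.4]
width: 0.0853
clock: 10.92
position: [0.5347, -0.1647, 0.1452]
eef_rot: [0.007, -0.079, 0.997, -0.012]
force: [0.2, 0.2, -0.3]
width: 0.0853
t 10.93 pos [ 0.5347 -0.1647  0.1452] phi -2.984 q6 -2.083 tilt [ 0.0157 -0.0234] shift cm [-0.02 -0.2   1.52] F [ 0.2  0.2 -0.3] Tz [ 0.065  0.048 -0.036] w 0.0853
```

View pics/t11.png

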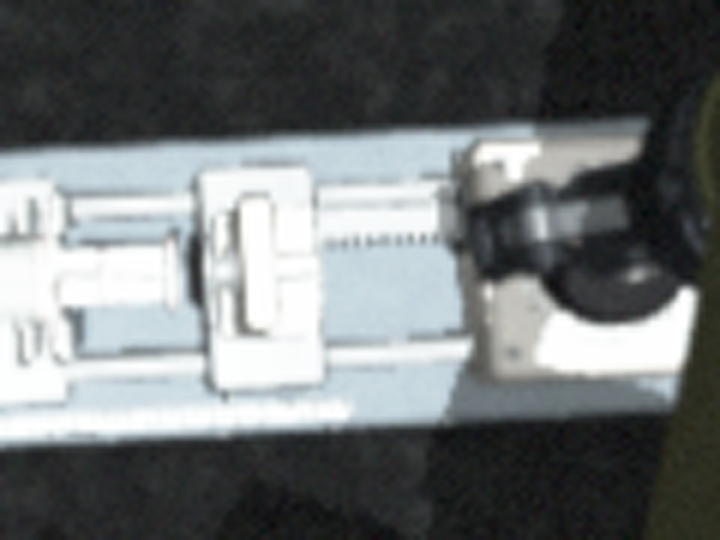

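The top view shows the gripper over the knobs and a visible gap between the pad (about 192) and the thumb rest (about 176).

```bash
python3 -m creep '[[[1,0,-0.2,1.3,0],[1,0,0,1.3,0],[1,0,0,0.6,0],[1,0,0,0,0]]]'; python3 -c "
from h import *
to([.5355,-.167,.099])"
```

```text
clock: 11.48
position: [0.5349, -0.1674, 0.11]
eef_rot: [0.006, -0.077, 0.997, -0.012]
force: [0.4, 0.0, -0.7]
width: 0.0854
t 11.47 pos [ 0.5349 -0.1674  0.11  ] phi -2.987 q6 -2.083 tilt [ 0.0138 -0.0226] shift cm [-0.06  0.06  1.1 ] F [ 0.4  0.  -0.7] Tz [ 0.006 -0.037  0.013] w 0.0854
```

```bash
python3 -m creep '[[[1,-0.06,0.05,1.05,0],[1,0,0,0,0],[-1,0,0,0,0],[-1,0,0,0,0],[-1,0,0,0,0],[-1,0,0,0,0],[-1,0,0,0,0],[-1,0,0,0,0],[-1,0,0,0,0]]]' 70; python3 - <<'E'
from h import *
to([.5355,-.167,.099])
c=capture("side"); crop(c,260,180,120,130,5,"pics/s12.png")
E
```

```text
clock: 12.6
position: [0.5363, -0.1671, 0.0998]
eef_rot: [0.007, -0.077, 0.997, -0.012]
force: [0.2, -1.7, 0.4]
width: 0.0236
t 12.6 pos [ 0.5363 -0.1671  0.0998] phi -2.987 q6 -2.082 tilt [ 0.0156 -0.023 ] shift cm [0.08 0.02 0.08] F [ 0.2 -1.7  0.4] Tz [0.21  0.062 0.032] w 0.0236
```

View pics/s12.png

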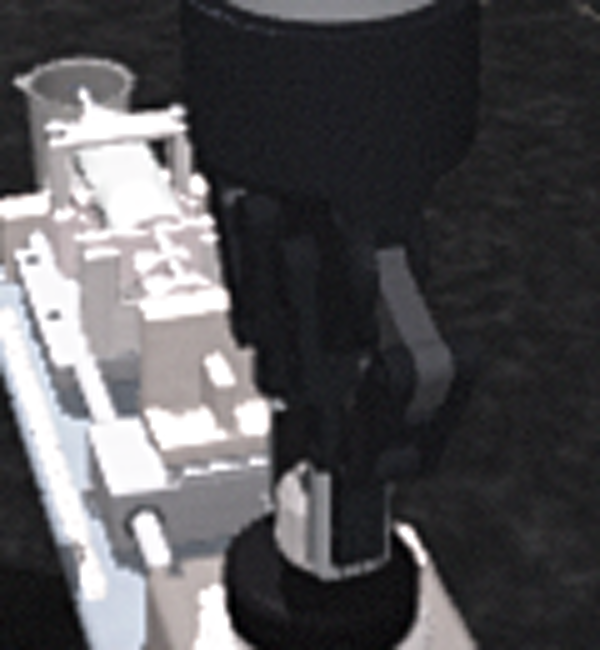

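The fingers hold the fine knob, clear above the coarse knob's top (crop (330,575)). I'll turn it in small calls and watch the torque.

```bash
cat > r.py <<'E'
from h import *
s=manip.get_state(); w,x,y,z=s["eef_rot"]; M=R.from_quat([x,y,z,w]).as_matrix()
print("t",round(s["clock"],3),"phi",round(np.arctan2(M[1,0],M[0,0])%(2*np.pi),4),"q6",round(s["joints"][5],4),"Tz",s["ft_torque"].round(3),"e6",round(s["effort"][5],3),"qv6",round(s["qvel"][5],3),"pos",s["position"].round(4),"F",s["force"].round(1),"w",round(s["width"],4))
E
python3 -m creep '[[[-1,0,0,0,0.1],[-1,0,0,0,0.1]]]' >/dev/null; python3 r.py; python3 -m creep '[[[-1,0,0,0,0.1]]]' >/dev/null; python3 r.py;python3 -m creep '[[[-1,0,0,0,0.1]]]' >/dev/null; python3 r.py; python3 -m creep '[[[-1,0,0,0,0]]]' >/dev/null; python3 r.py
```

```text
t 12.9 phi 3.0918 q6 -1.8768 Tz [0.046 0.048 0.229] e6 -0.621 qv6 0.812 pos [ 0.5362 -0.1673  0.0997] F [ 0.4 -0.2  0.2] w 0.0235
t 13.025 phi 2.9892 q6 -1.7738 Tz [0.08  0.086 0.252] e6 -0.619 qv6 0.813 pos [ 0.5362 -0.1674  0.0997] F [0.4 0.1 0.3] w 0.0236
t 13.15 phi 2.8867 q6 -1.6709 Tz [0.049 0.099 0.243] e6 -0.617 qv6 0.815 pos [ 0.5362 -0.1675  0.0998] F [-0.8 -1.   0.5] w 0.0236
t 13.275 phi 2.8879 q6 -1.672 Tz [0.079 0.075 0.105] e6 0.433 qv6 -0.01 pos [ 0.5362 -0.1675  0.0998] F [-0.3  0.9  1.2] w 0.0236
```

```bash
for i in 1 ; do python3 -m creep '[[[-1,0,0,0,0.1]]]' >/dev/null; python3 r.py; python3 -m creep '[[[-1,0,0,0,0.1]]]' >/dev/null; python3 r.py; python3 -m creep '[[[-1,0,0,0,0.05]]]' >/dev/null; python3 r.py; python3 -m creep '[[[-1,0,0,0,0.05]]]' >/dev/null; python3 r.py; done
```

```text
t 13.4 phi 2.7881 q6 -1.5719 Tz [-0.     0.101  0.236] e6 -0.815 qv6 0.806 pos [ 0.5362 -0.1676  0.0998] F [-0.6 -0.5  0.7] w 0.0231
t 13.525 phi 2.6876 q6 -1.4711 Tz [-0.016  0.129  0.176] e6 -0.599 qv6 0.793 pos [ 0.5361 -0.1677  0.0998] F [0.1 0.5 0.9] w 0.0234
t 13.65 phi 2.6382 q6 -1.4215 Tz [0.018 0.157 0.245] e6 -0.059 qv6 0.389 pos [ 0.5361 -0.1677  0.0998] F [-0.4  0.6  0.3] w 0.0232
t 13.775 phi 2.5893 q6 -1.3723 Tz [-0.031  0.152  0.245] e6 -0.167 qv6 0.395 pos [ 0.5361 -0.1678  0.0998] F [-1.4  0.2  0.9] w 0.0234
```

```bash
python3 -m creep '[[[-1,0,0,0,0.05]]]' >/dev/null; python3 r.py; python3 -m creep '[[[-1,0,0,0,0.05]]]' >/dev/null; python3 r.py; python3 -m creep '[[[-1,0,0,0,0.05]]]' >/dev/null; python3 r.py; python3 -m creep '[[[-1,0,0,0,0.05]]]' >/dev/null; python3 r.py; python3 - <<'E'
from h import *
c=capture("top"); crop(c,325,195,50,50,12,"pics/t13.png")
g=c["frame"].mean(2)
for r in range(213,224,2): print(r,g[r,334:350].astype(int))
E
```

```text
t 13.9 phi 2.5404 q6 -1.3231 Tz [-0.049  0.201  0.269] e6 -0.167 qv6 0.389 pos [ 0.5361 -0.1678  0.0998] F [0.1 0.3 1.3] w 0.0236
t 14.025 phi 2.4915 q6 -1.2739 Tz [-0.042  0.212  0.222] e6 -0.168 qv6 0.39 pos [ 0.536  -0.1678  0.0998] F [ 0.5 -0.4 -0.6] w 0.0232
t 14.15 phi 2.4427 q6 -1.2247 Tz [-0.065  0.198  0.231] e6 -0.167 qv6 0.392 pos [ 0.536  -0.1679  0.0997] F [-0.5 -0.   0.4] w 0.0238
t 14.275 phi 2.3939 q6 -1.1756 Tz [-0.051  0.255  0.286] e6 -0.166 qv6 0.392 pos [ 0.5359 -0.1679  0.0998] F [ 0.4 -0.   0.2] w 0.0237
213 [212 212 211 199 157 123 103 111 191 212 246 240 168 139 225 253]
215 [175 178 177 186 214 139  59  84 172 207 244 249 192 133 201 251]
217 [254 254 253 238 248 185  74  93 215 201 211 210 184 166 174 249]
219 [254 254 253 242 249 197  85  80 182 223 239 243 233 224 184 247]
221 [246 246 249 240 251 218 107  74 168 222 227 232 219 211 170 245]
223 [254 254 253 241 250 218 111  69 152 201 178 234 197 157 147 242]
```

View pics/t13.png

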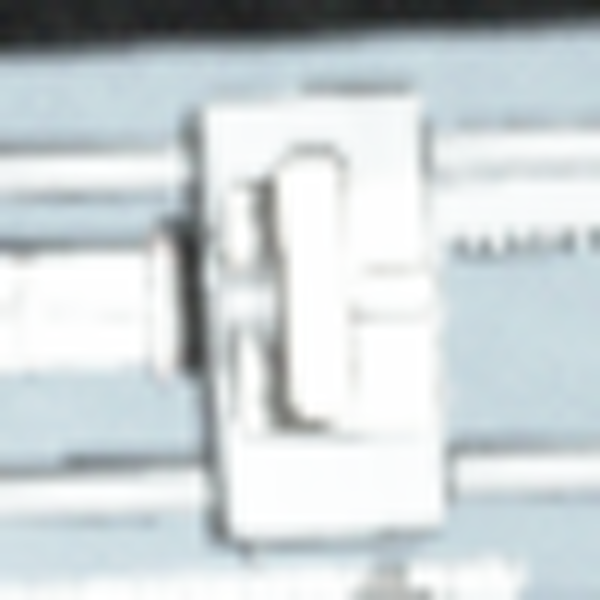

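```bash
python3 -m creep '[[[-1,0,0,0,0.05]]]' >/dev/null; python3 r.py; python3 -m creep '[[[-1,0,0,0,0.05]]]' >/dev/null; python3 r.py; python3 -m creep '[[[-1,0,0,0,0.05]]]' >/dev/null; python3 r.py; python3 -m creep '[[[-1,0,0,0,0.05]]]' >/dev/null; python3 r.py
```

```text
t 14.45 phi 2.3438 q6 -1.1253 Tz [-0.111  0.232  0.225] e6 -0.275 qv6 0.413 pos [ 0.5359 -0.168   0.0998] F [-0.5 -0.2  1.3] w 0.0237
t 14.575 phi 2.2952 q6 -1.0765 Tz [-0.044  0.244  0.232] e6 -0.157 qv6 0.386 pos [ 0.5359 -0.168   0.0998] F [0.4 0.1 0.6] w 0.0233
t 14.7 phi 2.2467 q6 -1.0276 Tz [-0.018  0.263  0.248] e6 -0.162 qv6 0.386 pos [ 0.5358 -0.168   0.0998] F [1.1 0.1 0.3] w 0.0234
t 14.825 phi 2.1981 q6 -0.9787 Tz [-0.002  0.289  0.226] e6 -0.161 qv6 0.389 pos [ 0.5358 -0.168   0.0998] F [-0.8  0.2  0.8] w 0.0234
```

```bash
python3 -m creep '[[[-1,0,0,0,0.05]]]' >/dev/null; python3 r.py; python3 -m creep '[[[-1,0,0,0,0.05]]]' >/dev/null; python3 r.py; python3 -m creep '[[[-1,0,0,0,0.05]]]' >/dev/null; python3 r.py; python3 -m creep '[[[-1,0,0,0,0.05]]]' >/dev/null; python3 r.py;  python3 - <<'E'
from h import *
c=capture("top"); crop(c,325,195,50,50,12,"pics/t14.png")
E
```

```text
t 14.95 phi 2.1495 q6 -0.9299 Tz [-0.04   0.294  0.252] e6 -0.16 qv6 0.388 pos [ 0.5357 -0.168   0.0998] F [0.1 0.8 0.6] w 0.0238
t 15.075 phi 2.1009 q6 -0.881 Tz [0.02  0.361 0.25 ] e6 -0.16 qv6 0.387 pos [ 0.5356 -0.1681  0.0998] F [ 0.2  0.8 -0. ] w 0.0232
t 15.2 phi 2.0524 q6 -0.8322 Tz [0.027 0.355 0.191] e6 -0.159 qv6 0.388 pos [ 0.5356 -0.1681  0.0998] F [ 1.  -0.1  0.9] w 0.0238
t 15.325 phi 2.0038 q6 -0.7833 Tz [0.036 0.329 0.231] e6 -0.158 qv6 0.385 pos [ 0.5356 -0.1681  0.0998] F [0.8 0.  0.6] w 0.0237
```

View pics/t14.png

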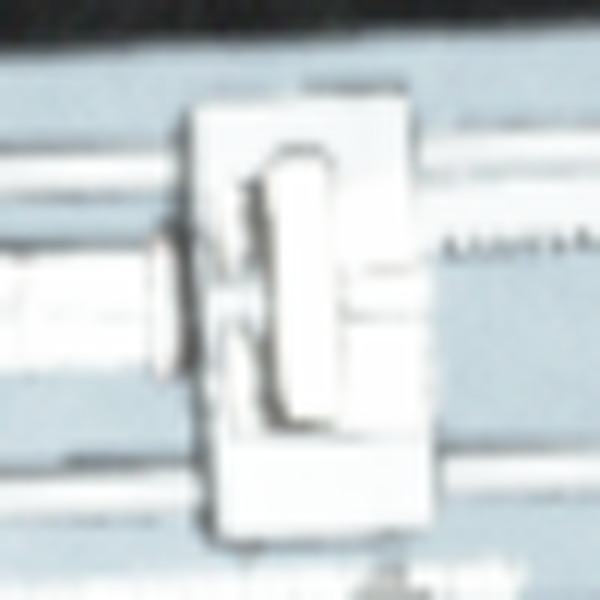

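```bash
python3 -m creep '[[[-1,0,0,0,0.05]]]' >/dev/null; python3 r.py; python3 -m creep '[[[-1,0,0,0,0.05]]]' >/dev/null; python3 r.py; python3 -m creep '[[[-1,0,0,0,0.05]]]' >/dev/null; python3 r.py;python3 -m creep '[[[-1,0,0,0,0.05]]]' >/dev/null; python3 r.py
```

```text
t 15.5 phi 1.954 q6 -0.7333 Tz [-0.031  0.396  0.215] e6 -0.267 qv6 0.409 pos [ 0.5355 -0.1681  0.0998] F [ 0.9  1.1 -0.1] w 0.0237
t 15.625 phi 1.9056 q6 -0.6847 Tz [0.013 0.411 0.254] e6 -0.142 qv6 0.382 pos [ 0.5354 -0.1681  0.0998] F [-0.2 -0.7  0.8] w 0.0239
t 15.75 phi 1.8571 q6 -0.636 Tz [0.077 0.388 0.292] e6 -0.144 qv6 0.387 pos [ 0.5354 -0.1681  0.0998] F [0.9 0.3 0.6] w 0.0231
t 15.875 phi 1.8087 q6 -0.5874 Tz [0.08  0.455 0.249] e6 -0.142 qv6 0.386 pos [ 0.5353 -0.1682  0.0998] F [1.1 0.5 0.8] w 0.0236
```

```bash
python3 -m creep '[[[-1,0,0,0,0.05]]]' >/dev/null; python3 r.py; python3 -m creep '[[[-1,0,0,0,0.05]]]' >/dev/null; python3 r.py; python3 -m creep '[[[-1,0,0,0,0.05]]]' >/dev/null; python3 r.py
```

```text
t 16.0 phi 1.7604 q6 -0.5388 Tz [0.1   0.501 0.271] e6 -0.142 qv6 0.385 pos [ 0.5353 -0.1681  0.0998] F [-0.1  0.4  1.4] w 0.0237
t 16.125 phi 1.7119 q6 -0.4902 Tz [0.019 0.53  0.2  ] e6 -0.141 qv6 0.385 pos [ 0.5352 -0.1682  0.0998] F [ 1.1 -0.3  0.1] w 0.0234
t 16.25 phi 1.6635 q6 -0.4416 Tz [0.119 0.482 0.278] e6 -0.141 qv6 0.385 pos [ 0.5352 -0.1682  0.0998] F [0.3 0.4 0.2] w 0.0236
```

```bash
python3 -m creep '[[[-1,0,0,0,0.05]]]' >/dev/null; python3 r.py; python3 -m creep '[[[-1,0,0,0,0.05]]]' >/dev/null; python3 r.py; python3 -m creep '[[[-1,0,0,0,0.05]]]' >/dev/null; python3 r.py
```

```text
t 16.375 phi 1.6151 q6 -0.393 Tz [0.162 0.532 0.225] e6 -0.141 qv6 0.385 pos [ 0.5351 -0.1681  0.0998] F [0.7 0.  1.1] w 0.0236
t 16.5 phi 1.5667 q6 -0.3444 Tz [0.165 0.534 0.31 ] e6 -0.14 qv6 0.385 pos [ 0.5351 -0.1681  0.0998] F [1.7 1.1 1.3] w 0.0234
t 16.625 phi 1.5182 q6 -0.2958 Tz [0.237 0.491 0.254] e6 -0.14 qv6 0.384 pos [ 0.535  -0.1681  0.0998] F [ 1.1  0.4 -0.4] w 0.0237
```

```bash
python3 - <<'E'
from h import *
c=capture("top"); crop(c,325,195,50,50,12,"pics/t15.png")
E
```

```text
(no output)
```

View pics/t15.png

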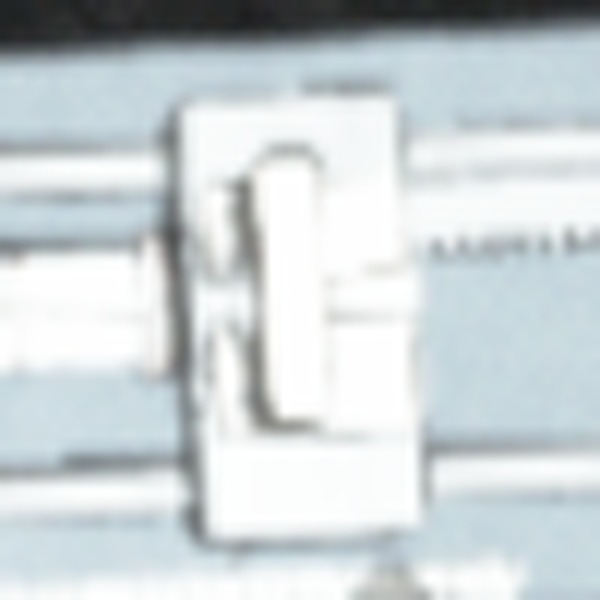

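The thumb rest edge moved from about 178 to 168 (roughly 1.8 mm), so contact is made and the syringe is sliding in its cradle. I'll continue.

```bash
python3 -m creep '[[[-1,0,0,0,0.05]]]' >/dev/null; python3 r.py; python3 -m creep '[[[-1,0,0,0,0.05]]]' >/dev/null; python3 r.py; python3 -m creep '[[[-1,0,0,0,0.05]]]' >/dev/null; python3 r.py
```

```text
t 16.8 phi 1.4684 q6 -0.246 Tz [0.194 0.553 0.241] e6 -0.249 qv6 0.408 pos [ 0.535  -0.1681  0.0998] F [ 1.6 -0.6  0.1] w 0.0239
t 16.925 phi 1.42 q6 -0.1976 Tz [0.186 0.521 0.254] e6 -0.133 qv6 0.38 pos [ 0.5349 -0.1681  0.0998] F [ 0.9 -0.7  0.2] w 0.0235
t 17.05 phi 1.3717 q6 -0.1491 Tz [0.26  0.593 0.242] e6 -0.139 qv6 0.385 pos [ 0.5349 -0.168   0.0998] F [1.5 0.6 1.2] w 0.0234
```

```bash
python3 -m creep '[[[-1,0,0,0,0.05]]]' >/dev/null; python3 r.py; python3 -m creep '[[[-1,0,0,0,0.05]]]' >/dev/null; python3 r.py
```

```text
t 17.175 phi 1.3233 q6 -0.1007 Tz [0.28  0.63  0.242] e6 -0.138 qv6 0.384 pos [ 0.5348 -0.168   0.0998] F [ 1.1 -0.4  1.2] w 0.0234
t 17.3 phi 1.2749 q6 -0.0523 Tz [0.285 0.535 0.24 ] e6 -0.138 qv6 0.384 pos [ 0.5347 -0.168   0.0997] F [0.6 0.6 1.4] w 0.0237
```

```bash
python3 -m creep '[[[-1,0,0,0,0.05]]]' >/dev/null; python3 r.py; python3 -m creep '[[[-1,0,0,0,0.05]]]' >/dev/null; python3 r.py; python3 -m creep '[[[-1,0,0,0,0.05]]]' >/dev/null; python3 r.py
```

```text
t 17.425 phi 1.2264 q6 -0.0038 Tz [0.348 0.552 0.227] e6 -0.139 qv6 0.384 pos [ 0.5347 -0.168   0.0998] F [1.3 0.2 0.8] w 0.0236
t 17.55 phi 1.1779 q6 0.0446 Tz [0.401 0.559 0.247] e6 -0.139 qv6 0.383 pos [ 0.5347 -0.168   0.0998] F [ 1.3 -0.7  1.5] w 0.0237
t 17.675 phi 1.1293 q6 0.0931 Tz [0.384 0.547 0.253] e6 -0.139 qv6 0.385 pos [ 0.5346 -0.1679  0.0998] F [0.7 0.9 0.8] w 0.0236
```

```bash
python3 -m creep '[[[-1,0,0,0,0.05]]]' >/dev/null; python3 r.py; python3 -m creep '[[[-1,0,0,0,0.05]]]' >/dev/null; python3 r.py
```

```text
t 17.8 phi 1.0809 q6 0.1415 Tz [0.387 0.62  0.254] e6 -0.139 qv6 0.383 pos [ 0.5346 -0.1679  0.0998] F [ 1.3 -0.4  1.1] w 0.0234
t 17.925 phi 1.0323 q6 0.1899 Tz [0.477 0.574 0.234] e6 -0.14 qv6 0.382 pos [ 0.5345 -0.1678  0.0997] F [1.5 0.  0.5] w 0.0238
```

```bash
python3 -m creep '[[[-1,0,0,0,0.05]]]' >/dev/null; python3 r.py; python3 -m creep '[[[-1,0,0,0,0.05]]]' >/dev/null; python3 r.py
```

```text
t 18.05 phi 0.9837 q6 0.2383 Tz [0.461 0.543 0.221] e6 -0.14 qv6 0.384 pos [ 0.5345 -0.1678  0.0998] F [ 1.1 -0.4  0.7] w 0.0236
t 18.175 phi 0.935 q6 0.2868 Tz [0.478 0.528 0.266] e6 -0.141 qv6 0.384 pos [ 0.5345 -0.1678  0.0997] F [ 0.3 -1.4  0.9] w 0.0238
```

```bash
python3 -m creep '[[[-1,0,0,0,0.05]]]' >/dev/null; python3 r.py; python3 -m creep '[[[-1,0,0,0,0.05]]]' >/dev/null; python3 r.py
```

```text
t 18.3 phi 0.8864 q6 0.3352 Tz [0.578 0.522 0.265] e6 -0.142 qv6 0.383 pos [ 0.5345 -0.1677  0.0998] F [ 1.2 -0.6 -0.3] w 0.0238
t 18.425 phi 0.8377 q6 0.3837 Tz [0.58  0.44  0.252] e6 -0.142 qv6 0.384 pos [ 0.5344 -0.1677  0.0998] F [ 1.1 -0.4  0.4] w 0.0237
```

```bash
python3 - <<'E'
from h import *
c=capture("top"); crop(c,325,195,50,50,12,"pics/t16.png")
E
```

```text
(no output)
```

View pics/t16.png

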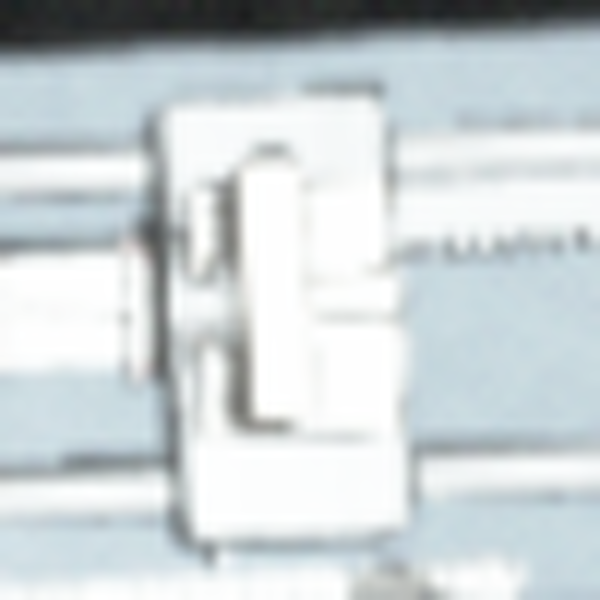

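The thumb rest edge is at about 150, so the syringe has slid about 5 mm. Its stop is close, so I'll take single rows now.

```bash
python3 -m creep '[[[-1,0,0,0,0.05]]]' >/dev/null; python3 r.py; python3 -m creep '[[[-1,0,0,0,0.05]]]' >/dev/null; python3 r.py; python3 -m creep '[[[-1,0,0,0,0.05]]]' >/dev/null; python3 r.py
```

```text
t 18.6 phi 0.7878 q6 0.4333 Tz [0.581 0.466 0.2  ] e6 -0.252 qv6 0.408 pos [ 0.5344 -0.1676  0.0997] F [ 1.1 -0.5  0.7] w 0.0238
t 18.725 phi 0.7392 q6 0.4816 Tz [0.585 0.522 0.264] e6 -0.137 qv6 0.381 pos [ 0.5344 -0.1676  0.0997] F [ 1.3 -0.7  0.7] w 0.0232
t 18.85 phi 0.6907 q6 0.5299 Tz [0.634 0.524 0.232] e6 -0.144 qv6 0.384 pos [ 0.5344 -0.1675  0.0997] F [ 0.7 -1.5  1.1] w 0.0236
```

```bash
python3 -m creep '[[[-1,0,0,0,0.05]]]' >/dev/null; python3 r.py; python3 -m creep '[[[-1,0,0,0,0.05]]]' >/dev/null; python3 r.py
```

```text
t 18.975 phi 0.6421 q6 0.5782 Tz [0.674 0.459 0.268] e6 -0.144 qv6 0.384 pos [ 0.5343 -0.1675  0.0997] F [ 1.2 -1.2  1.1] w 0.0234
t 19.1 phi 0.5934 q6 0.6265 Tz [0.634 0.405 0.271] e6 -0.145 qv6 0.382 pos [ 0.5343 -0.1674  0.0997] F [ 0.8 -1.2  0.6] w 0.0237
```

```bash
python3 -m creep '[[[-1,0,0,0,0.05]]]' >/dev/null; python3 r.py; python3 -m creep '[[[-1,0,0,0,0.05]]]' >/dev/null; python3 r.py
```

```text
t 19.225 phi 0.5447 q6 0.6748 Tz [0.653 0.376 0.208] e6 -0.14 qv6 0.383 pos [ 0.5344 -0.1674  0.0998] F [ 0.5 -1.4  1.1] w 0.0234
t 19.35 phi 0.496 q6 0.7231 Tz [0.685 0.359 0.242] e6 -0.127 qv6 0.383 pos [ 0.5343 -0.1673  0.0997] F [ 0.4 -1.6  1.1] w 0.0235
```

```bash
python3 -m creep '[[[-1,0,0,0,0.05]]]' >/dev/null; python3 r.py; python3 -m creep '[[[-1,0,0,0,0.05]]]' >/dev/null; python3 r.py
```

```text
t 19.475 phi 0.4474 q6 0.7714 Tz [0.649 0.35  0.3  ] e6 -0.115 qv6 0.383 pos [ 0.5343 -0.1673  0.0997] F [ 0.9 -1.   0.3] w 0.0234
t 19.6 phi 0.3988 q6 0.8196 Tz [0.747 0.382 0.32 ] e6 -0.103 qv6 0.381 pos [ 0.5343 -0.1672  0.0997] F [ 0.5 -1.1 -0.1] w 0.0236
```

Torque is rising steadily from phi ≈ 0.56. Both estimates give about 14 N now, and 20 N needs about 0.085 rad more.

```bash
python3 -m creep '[[[-1,0,0,0,0.05]]]' >/dev/null; python3 r.py; python3 -m creep '[[[-1,0,0,0,0.04]]]' >/dev/null; python3 r.py;  python3 -m creep '[[[-1,0,0,0,0]]]' >/dev/null; python3 r.py; python3 -m creep '[[[-1,0,0,0,0]]]' >/dev/null; python3 r.py
```

```text
t 19.725 phi 0.3502 q6 0.8678 Tz [0.692 0.303 0.305] e6 -0.091 qv6 0.382 pos [ 0.5343 -0.1672  0.0997] F [-0.2 -0.3 -0.1] w 0.0235
t 19.85 phi 0.3119 q6 0.9057 Tz [0.626 0.28  0.345] e6 0.026 qv6 0.299 pos [ 0.5343 -0.1672  0.0997] F [ 0.3 -1.1  1.2] w 0.0236
t 19.975 phi 0.3143 q6 0.903 Tz [0.665 0.29  0.246] e6 0.366 qv6 -0.02 pos [ 0.5343 -0.1672  0.0997] F [ 0.6 -0.7  0.7] w 0.0235
t 20.1 phi 0.316 q6 0.901 Tz [0.781 0.323 0.215] e6 0.232 qv6 -0.013 pos [ 0.5343 -0.1672  0.0997] F [ 0.  -0.2  0.5] w 0.0236
```

The force is about 20 N by both the turn angle and the torque. I'll open and lift straight up.

```bash
python3 -m creep '[[[1,0,0,0,0],[1,0,0,0,0],[1,0,0,0,0],[1,0,0,0,0],[1,0,0,0,0]]]'; python3 -m creep '[[[1,0,0,-2,0],[1,0,0,-2,0],[1,0,0,-3,0],[1,0,0,-3,0],[1,0,0,-3,0],[1,0,0,0,0],[1,0,0,0,0],[1,0,0,0,0]]]'; python3 r.py; python3 - <<'E'
from h import *
c=capture("top"); crop(c,325,195,50,50,12,"pics/t20.png"); cv2.imwrite("pics/t20f.png",c["frame"][:,:,::-1])
c=capture("side"); cv2.imwrite("pics/s20.png",c["frame"][:,:,::-1])
E
```

```text
clock: 20.72
position: [0.5345, -0.1672, 0.0997]
eef_rot: [0.011, 0.987, 0.158, -0.0]
force: [0.8, -0.4, 0.4]
width: 0.0854
clock: 21.72
position: [0.5323, -0.1635, 0.2306]
eef_rot: [0.01, 0.987, 0.158, -0.003]
force: [0.2, 0.2, -0.1]
width: 0.0854
t 21.725 phi 0.3179 q6 0.8971 Tz [ 0.043 -0.021  0.019] e6 -0.0 qv6 -0.0 pos [ 0.5323 -0.1635  0.2306] F [ 0.2  0.2 -0.1] w 0.0854
```

View pics/t20.png

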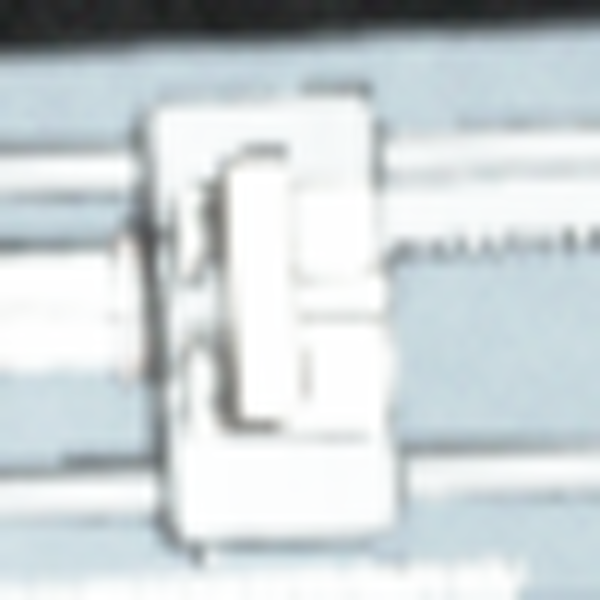

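View pics/s20.png

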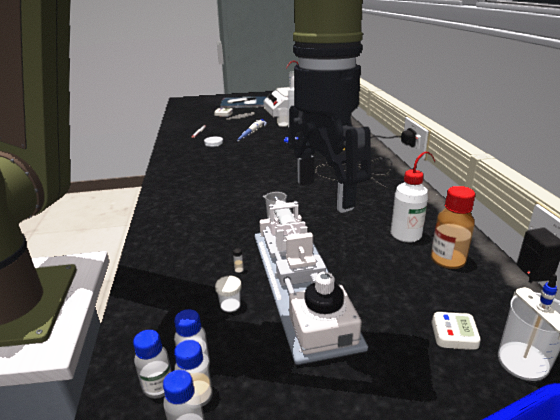

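View pics/t20f.png

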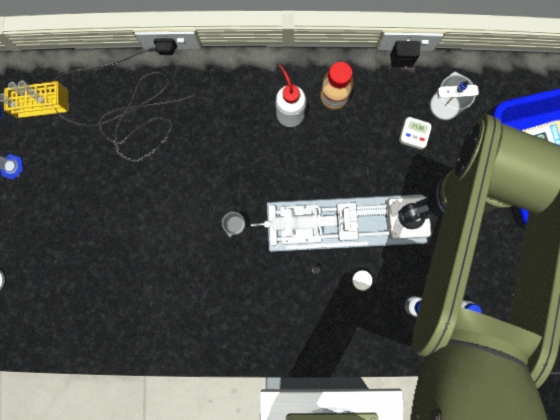

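The pad stays against the thumb rest (edge at about 143 in the crop). In the full views the beaker (233,223), pot (362,281) and vial (316,269) are where they started, and the gripper is clear. Handing in.

```bash
python3 -c "
from bench import close_job; print(close_job())"
```

```text
the job is handed in; nothing more can be done
None
```

The syringe drive is set and I handed the job in at about 22 s of the 72 s allowed. The final pad force is about 20 N, estimated from the turn angle and wrist torque; nothing measures it directly.

- **Coarse knob:** I turned it clockwise about 1.76 rad, in steps checked with the top camera, until the pad stood short of the thumb rest. The pictures gave a gap of 3.5 to 6.3 mm, and from the later turn to contact it was about 6 mm. I then let go of the coarse knob before anything touched.
- **Fine knob:** I turned it clockwise about 3.0 rad.
    - After about 6 mm the pad met the thumb rest and the syringe slid roughly 6 mm in its cradle. The pictures confirmed the slide.
    - The torque rise then showed the stop, and I turned about 0.25 rad further.
- **Pad force:** the turn angle gives about 20 N and the wrist torque rise of about 0.1 N m gives about 22 N. The torque readings are noisy, so allow a few newtons either way.
- **Last checks:** in the pictures after release, the pad still rests on the thumb rest, and the beaker, pot and vial stand where they were. The gripper is open and clear above the drive.

**Disagreements:** the two cameras differed by up to about 4 mm on where the thumb rest was, so I relied on the relative distances in the top view. I could not measure any plunger movement into the barrel directly; the estimated force stayed well below 40 N.

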